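# Set the pan preload of a camera mount

## Task

The camera mount with the orange wing screw pans too loosely. Turn the orange screw clockwise until it seats hard against its stop, then back it off a quarter turn so that the camera can still swivel, and finish while still gripping the wing so that it stays at that setting. Leave the black screw of the other mount and the things lying about on the desk alone.

Things in the scene. Friction and masses are not known exactly. Their poses are not given: they have to be found in the camera images.
- mount: Mount with the orange screw, fixed to the desk: base plate 130 x 100 x 10 mm, upright round hub at its centre (62 mm diameter, top 82 mm above the desk), dark arm from the hub with a white bullet camera. Origin: centre of the plate's underside, below the screw's axis; z up; arm and camera point along +x, to 144 mm from the hub's axis, 42 mm wide, all lower than 83 mm.
- adjuster_grip (a point): Centre of the orange screw's upright wing, on the vertical screw axis, 113 mm above the desk. The wing is a bar 46 mm long (its x axis), 12 mm thick (its y axis), from 95 to 125 mm above the desk, on an orange collar 36 mm in diameter, 12 mm high. Nothing of the mount is higher than the collar. White mark on top at the wing's -x end. Turns with the screw, which does not rise or sink.
- adjuster (a joint): Angle of the orange screw in rad, growing clockwise seen from above (tightening). Seats on a hard stop at 3.14: wing in line with the camera arm, white mark towards the camera. At 1.57 the wing is square across the arm; at 0 in line again, mark away from the camera; loosest -1.0. Starts between 0.3 and 1.9. Stiff (about 0.06 N m), stays where it is left.
- spare_mount: A second mount of the same form and size as the first, also fixed, with a black wing screw. Origin and axes as for the first.
- spare_screw_grip (a point): Centre of the wing of the black screw, same form, size and height as the orange one. Not to be turned.
- spare_screw (a joint): Angle of the black screw in rad, same sense and range as the orange one; to be left as it is.
- tape_center (a point): Centre of a loose yellow tape roll lying flat, 64 mm across, 24 mm high. Leave alone.
- jar: Loose closed jar standing on the desk, 56 mm across, 70 mm high; origin at the centre of its underside. Leave alone.
- mug: Loose blue mug, 76 mm across with a handle at its +y, 90 mm high; origin at the centre of its underside. Leave alone.
- screwdriver: Loose screwdriver lying along its x axis on the desk. Leave alone.

How it is judged:
By the outcome, as a careful person would: the job done as asked, in the order asked, and still so for the second after the job is handed in, while the arm keeps its last pose, push and grip.
It also fails if it takes over 72 s, if anything falls off the work surface, if the arm or the gripper's body presses on something with over 40 N, if the wrist force passes 120 N, or if a joint passes its speed limit or range.

## Robot

A 6-joint arm with a two-finger parallel gripper is mounted at the origin on the work surface. World frame = base frame: x ahead of the robot, y to its left, z up, the work surface at z = 0. Lengths are in mm, angles in rad, forces in N, time in s.
With the tool pointing down it reaches from about 350 to 975 mm from the base axis. Payload 7.1 kg.
Tool frame: the origin (TCP) lies at the very end of the fingers, on their centre line; the grasp point (between the pads) lies 19 mm behind it; x points along the fingers, y is the direction in which the jaws open and shut, and the axes are right-handed (so a half turn about x gives the same grasp; the last joint's range is limited). The gripper opens to 88 mm and grips with 3 to 60 N. Pads are 20 mm wide; open, the fingers measure 115 mm over their backs; the gripper's body (75 mm by 178 mm) begins 61 mm behind the grasp point.
Start: joints at [1.223, 0.423, 1.63, -0, 1.089, -0.019], TCP at [201.785, 591.513, 222.675] pointing down, gripper open.
Joint ranges: [-3, 3], [-0.9, 2.11], [0.09, 2.58], [-1.31, 4.45], [0.11, 2.69], [-2.54, 2.54]. Speed limits (rad/s): [2.39, 2.39, 3.01, 3.14, 3.14, 3.14].

## Interface

Orientations are given as a rotation vector (axis times angle).
In Python, from workcell import ctrl gives the robot as it stands. The module is installed in compiled form; this text tells all that it offers.
- The arm moves only by the tool carry_out, never from a script. Its argument "commands" is a list of rows, each a list of 6 numbers: the shift along the tool's x, y, z in m, then the turn, a rotation vector about the tool's x, y, z in degrees. In form: [[tx, ty, tz, rx, ry, rz], ...]. A call has 1 to 8 rows; each row shifts and turns the pose as measured when the row begins, along the tool's axes as they then stand; what a row does not reach is not made up. A row lasts 1/8 s, in which the tool goes at most 62.5 mm and 10.7 degrees, less where a joint would pass 70% of its speed; a pose out of reach is approached as far as the arm can. A call with a gripper value outside its range is refused whole. "grip" is the closure, from 0 (fully open) to 1 (shut), set as the call begins (left out, the last holds). The fingers move at their own pace and stop on an object; the grip force is fixed at half the most. Time passes only in rows, so rows that do not move let the fingers close. It gives the time, the measured TCP pose, the force and the opening at its end, in the units of the state.
- ctrl.get_obs(): the state, without advancing time (a new reading comes with each control period).
- ctrl.get_image(name): name is "scene" or "top" or "wrist"; returns a dict with "pixels" (420x560x3 uint8, blue, green, red), "intrinsics" (3x3 intrinsics, pixels), "rvec" (rotation vector, rad) and "tvec" (3), from world to camera coordinates, as OpenCV has them. Camera axes: x right, y down, z forward; pixel columns grow to the right and rows downward; lengths in mm; the calibration is good to about 2 mm. The wrist camera is an equidistant fisheye: a pixel r from the principal point sees the ray r / f radians off the axis. A picture is of the moment at which its call begins. There is no depth.
- ctrl.close_job(): hands the job in, once; it reports no verdict.
The state is a dict: "t": time; "qpos": joint angles; "qvel": joint speeds; "joint_torque": joint torques, N m; "ee_pos": TCP position; "orientation": TCP orientation; "ft_force": force on the tool from outside, world axes, zero at the start; "moment": the same for the moment, N m; "width": finger opening in mm.
Only numpy, scipy, OpenCV 4.12 (cv2) and the standard library are available. Lean on these libraries where they do the work, as an engineer would, in place of code of your own. Each camera call takes 0.05 s, during which the arm holds its last target. There are 200 camera calls.

## Working session

There is one attempt and no reset: what is moved stays moved. The work goes in short steps, Python scripts to look and compute and a tool call to move; the robot and the scene stay as the last step left them, time stands still between calls to the robot, and variables do not carry over. Pictures are saved under pics/ and viewed, about 8 in all and at most 12, crops included, and the job is handed in when it is done.

Besides the shell and the picture viewer there is one more tool, called after "Emit:" in YAML: its name, and indented under it one key for each argument. carry_out: Moves the arm, as the interface text tells. Its arguments: {"type":"object","properties":{"commands":{"type":"array"},"grip":{"type":"number"}},"required":["commands"]}

```bash
mkdir -p pics; python3 - <<'E'
from workcell import ctrl
import cv2,pickle
d={}
for n in("scene","top"):
    im=ctrl.get_image(n); d[n]=im; cv2.imwrite(f"pics/{n}0.png",im["pixels"])
    print(n,im["intrinsics"],im["rvec"],im["tvec"])
pickle.dump(d,open("im0.pkl","wb"))
print(ctrl.get_obs())
E
```

```text
scene [[449.0631283    0.         278.11075991]
 [  0.         449.0631283  212.27271547]
 [  0.           0.           1.        ]] [ 0.7158474   2.73859798 -0.93775431] [ 462.91590224 -143.62888585 1487.1728142 ]
top [[385.61253777   0.         281.02755091]
 [  0.         385.61253777 203.45504273]
 [  0.           0.           1.        ]] [ 2.16110244 -2.19346345  0.09763018] [   9.194471    533.66824578 1097.95078384]
{'t': 0.1, 'qpos': array([ 1.22301684e+00,  4.23736841e-01,  1.63063379e+00, -3.34706480e-05,
        1.08863083e+00, -1.89832449e-02]), 'qvel': array([ 3.31863082e-04, -1.23429753e-03, -2.31587963e-03,  4.77335798e-04,
        1.29284345e-03, -4.17127836e-05]), 'joint_torque': array([-8.59352986e-04, -5.45606732e+01, -2.74325877e+01,  6.45281025e-02,
        1.88083656e-02,  1.90985054e-05]), 'ee_pos': array([201.61013316, 591.03396032, 221.98872315]), 'orientation': array([ 0.25692523,  1.55558115, -0.25911773]), 'ft_force': array([ 0.70756984,  0.24926655, -0.67795635]), 'moment': array([ 0.00152328, -0.01041324,  0.04695413]), 'width': 87.53193807949029}
```

View pics/top0.png

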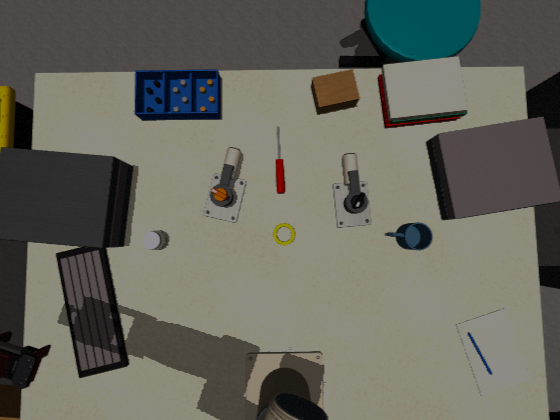

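View pics/scene0.png

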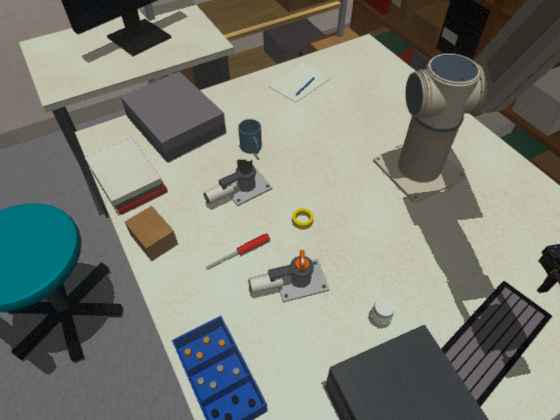

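The top view shows the orange screw at about (222,195) with its arm pointing up to the white camera at (232,157). The black one is at (355,202), and in the scene view the orange wing is at (302,262). Next I'll measure the orange wing and the arm.

```bash
cat > h.py <<'E'
import numpy as np,cv2
from scipy.spatial.transform import Rotation as R
def ray(im,uv,fish=False):
    K=im["intrinsics"];M=cv2.Rodrigues(np.array(im["rvec"],float))[0];t=np.array(im["tvec"],float).ravel()
    p=np.atleast_2d(np.array(uv,float));n=(p-[K[0,2],K[1,2]])/[K[0,0],K[1,1]]
    if fish:
        th=np.linalg.norm(n,axis=1,keepdims=True);d=np.c_[n/th*np.sin(th),np.cos(th)]
    else: d=np.c_[n,np.ones(len(n))]
    return -M.T@t, d@M
def plane(im,uv,z,fish=False):
    c,d=ray(im,uv,fish);return c+d*((z-c[2])/d[:,2])[:,None]
def orange(px):
    h=cv2.cvtColor(px,cv2.COLOR_BGR2HSV);return cv2.inRange(h,(5,150,60),(20,255,255))
E
python3 - <<'E'
from h import *
import pickle
d=pickle.load(open("im0.pkl","rb"));T=d["top"]
m=orange(T["pixels"]);n,l,s,c=cv2.connectedComponentsWithStats(m)
for i in range(1,n):
    if s[i,4]>15: print(s[i],c[i],plane(T,c[i],120))
S=d["scene"];m=orange(S["pixels"]);n,l,s,c=cv2.connectedComponentsWithStats(m)
for i in range(1,n):
    if s[i,4]>15: print("scene",s[i],c[i],plane(S,c[i],110))
# plate bolts z=10
print(plane(T,[(213,176),(246,180),(237,221),(205,213)],10))
print(plane(T,[(233,152)],60), plane(T,[(356,202)],113))
a=cv2.resize(T["pixels"][135:230,190:290],None,fx=5.6,fy=5.6,interpolation=cv2.INTER_CUBIC)
b=cv2.resize(S["pixels"][240:310,240:340],None,fx=5.6,fy=5.6,interpolation=cv2.INTER_CUBIC)
cv2.imwrite("pics/crop0.png",cv2.resize(np.vstack([a,b]),None,fx=.64,fy=.64))
E
```

```text
[ 313   70   46   37 1222] [335.06546645  88.07937807] [[ 839.11432237 -150.67201406  120.        ]]
[200  87   5   5  19] [202.05263158  89.05263158] [[841.62389667 212.19673131 120.        ]]
[211 188  16  13 137] [219.90510949 194.02919708] [[552.84178656 163.81261275 120.        ]]
[  0 417  19   3  48] [  8.0625 418.1875] [[ -9.96332622 700.31990121 120.        ]]
scene [359   0  81  56 375] [401.56533333  29.02666667] [[-355.23275897 -564.41104998  110.        ]]
scene [418   0  30  25 184] [436.46195652  10.63043478] [[-573.93152393 -605.10666318  110.        ]]
scene [486   0   8   4  16] [490.125    0.9375] [[-829.96325269 -552.87511466  110.        ]]
scene [421   6   8   7  18] [424.27777778   9.22222222] [[-537.01388325 -639.42194928  110.        ]]
scene [504   8  10   7  33] [508.48484848  10.6969697 ] [[-836.52805952 -455.01186272  110.        ]]
scene [505 104  55  46 269] [535.2267658  128.82899628] [[-351.91653911  115.40626668  110.        ]]
scene [295 250  14  20 153] [301.62745098 261.81045752] [[558.82502296 174.14948589 110.        ]]
scene [204 337   5   6  25] [206.08 339.56] [[853.22572133 243.90296601 110.        ]]
scene [220 340   5   6  21] [221.61904762 342.52380952] [[825.44410793 267.44846897 110.        ]]
scene [185 349   6   7  30] [187.23333333 351.73333333] [[901.15383918 249.23025949 110.        ]]
scene [197 352   6   6  27] [199.40740741 354.81481481] [[880.24736917 268.95122571 110.        ]]
[[619.51492784 201.42386451  10.        ]
 [606.12044866 103.81259302  10.        ]
 [485.22401961 131.02816984  10.        ]
 [510.10631243 224.84361332  10.        ]]
[[679.54231267 135.82952308  60.        ]] [[ 526.79920326 -199.21400354  113.        ]]
```

View pics/crop0.png

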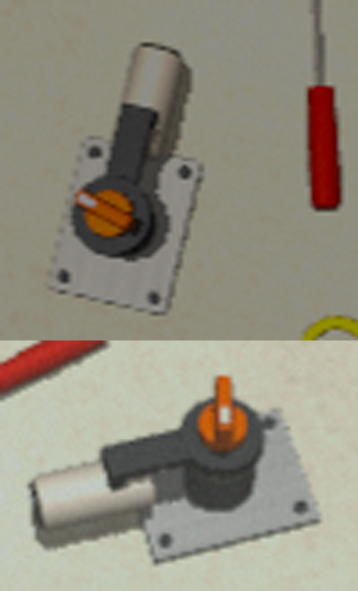

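The crop shows the wing's white mark at the upper left in the top view, at crop (85,198). The other end is at (128,222). That puts the adjuster near 1.85 rad with the arm's yaw about -12.6°. Next I'll work out the approach moves.

```bash
cat >> h.py <<'E'
def pose(o): return np.array(o["ee_pos"]),R.from_rotvec(o["orientation"])
def rel(o,target):
    p,r=pose(o);print("t",o["t"],"tcp",p.round(1),"q",np.round(o["qpos"],2),"F",np.round(o["ft_force"],1),"M",np.round(o["moment"],2),"w",round(o["width"],1))
    M=r.as_matrix();print("x",M[:,0].round(3),"tool-y yaw",np.degrees(np.arctan2(M[1,1],M[0,1])).round(2))
    print("shift in tool axes mm",(M.T@(np.array(target)-p)).round(1))
E
python3 - <<'E'
from h import *
from workcell import ctrl
rel(ctrl.get_obs(),(554,165,222))
E
```

```text
t 0.1 tcp [201.6 591.  222. ] q [ 1.22  0.42  1.63 -0.    1.09 -0.02] F [ 0.7  0.2 -0.7] M [ 0.   -0.01  0.05] w 87.5
x [-0.    -0.001 -1.   ] tool-y yaw 71.16
shift in tool axes mm [ 4.000e-01 -2.894e+02  4.711e+02]
```

Emit:
carry_out:
  commands:
    - [-0.02,-0.029,0.047,0,0,0]
    - [-0.02,-0.029,0.047,0,0,0]
    - [0,-0.029,0.047,0,0,0]
    - [0,-0.029,0.047,0,0,0]
    - [0,-0.029,0.047,0,0,0]
    - [0,-0.029,0.047,0,0,0]
    - [0,-0.029,0.047,0,0,0]
    - [0,-0.029,0.047,0,0,0]
  grip: 0

```text
t: 1.1
ee_pos: [488.4, 242.4, 261.4]
orientation: [0.249, 1.557, -0.255]
ft_force: [0.7, 0.7, 1.1]
width: 87.7
```

Emit:
carry_out:
  commands:
    - [0,0,0,10,0,0]
    - [0,0,0,10,0,0]
    - [0,0,0,10,0,0]
    - [0,0,0,10,0,0]
    - [0,0,0,10,0,0]
    - [0,0,0,10,0,0]
    - [0,0,0,10,0,0]
    - [0,0,0,10,0,0]

```text
t: 2.1
ee_pos: [489.2, 236.9, 258.4]
orientation: [1.346, 1.108, -1.363]
ft_force: [-0.3, 0.2, 0.4]
width: 87.5
```

```bash
python3 - <<'E'
from h import *
from workcell import ctrl
rel(ctrl.get_obs(),(554,165,222))
E
```

```text
t 2.1 tcp [489.2 236.9 258.4] q [ 0.43  0.27  1.77 -0.    1.11  0.63] F [-0.3  0.2  0.4] M [-0.03  0.04  0.02] w 87.5
x [-0.007 -0.006 -1.   ] tool-y yaw -11.42
shift in tool axes mm [36.4 77.9 57.3]
```

Emit:
carry_out:
  commands:
    - [0.018,0.039,0.029,0,0,0]
    - [0.018,0.039,0.029,0,0,0]
    - [0,0,0,9,0,0]
    - [0,0,0,8,0,0]
    - [0,0,0,0,0,0]

```text
t: 2.72
ee_pos: [554.9, 161.9, 219.6]
orientation: [1.56, 0.925, -1.581]
ft_force: [-0.1, -0.1, 0.5]
width: 88.0
```

```bash
python3 - <<'E'
from h import *
from workcell import ctrl
import pickle
d={n:ctrl.get_image(n) for n in("wrist","top","scene")}
pickle.dump(d,open("im1.pkl","wb"))
rel(ctrl.get_obs(),(554,165,98))
W=d["wrist"];cv2.imwrite("pics/w1.png",W["pixels"]);print(W["intrinsics"][0],W["rvec"],W["tvec"])
m=orange(W["pixels"]);n,l,s,c=cv2.connectedComponentsWithStats(m)
for i in range(1,n):
    if s[i,4]>100: print(s[i],c[i],plane(W,c[i],120,True))
E
```

```text
t 2.875 tcp [554.9 162.3 220. ] q [ 0.27  0.36  1.73 -0.    1.06  0.77] F [-0.4 -0.8 -0. ] M [-0.02  0.14  0.  ] w 87.9
x [-0.009 -0.007 -1.   ] tool-y yaw -28.82
shift in tool axes mm [122.   -1.5  -3.1]
[325.1922621    0.         280.77602615] [-2.76895329  0.71378794  0.11264065] [-406.10289246  356.90232055  507.1519501 ]
[466  42  15  11 110] [474.16363636  46.9       ] [[778.52950744 211.50730304 120.        ]]
[ 260  173   39   58 1284] [278.76713396 199.5623053 ] [[557.49006347 170.70061764 120.        ]]
[407 349  92  29 552] [455.32789855 364.38043478] [[ 646.27085644 -112.70501654  120.        ]]
[259 370 149  17 652] [332.85429448 380.39417178] [[509.16204579 -41.18808267 120.        ]]
```

View pics/w1.png

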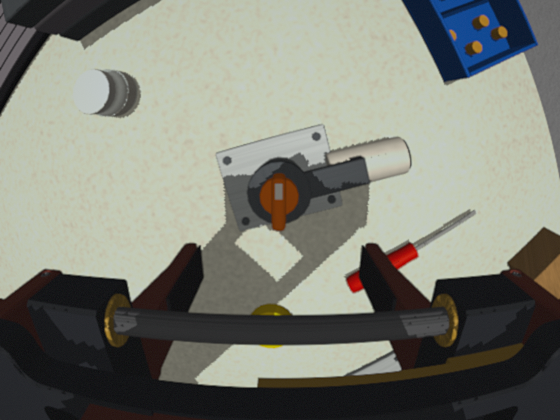

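The wrist view shows the wing upright between the jaws at (279,205). Its mark is at (279,190), and the wing is about square to the jaws. I'll crop in to pick out the edges of the wing's top.

```bash
python3 - <<'E'
from h import *
import pickle
W=pickle.load(open("im1.pkl","rb"))["wrist"]
cv2.imwrite("pics/w1c.png",cv2.resize(W["pixels"][165:240,240:320],None,fx=7,fy=7,interpolation=cv2.INTER_NEAREST))
E
```

```text
(no output)
```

View pics/w1c.png

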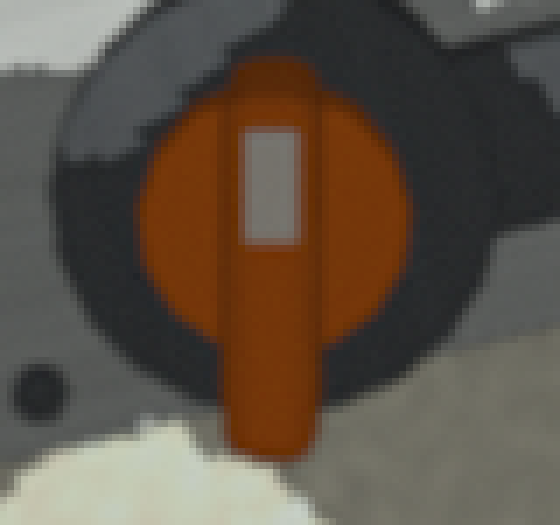

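The wing's top runs from crop (271,97) to (271,457), with side edges at columns 220 and 321. I'll project those points onto z=125.

```bash
python3 - <<'E'
from h import *
import pickle
from workcell import ctrl
d=pickle.load(open("im1.pkl","rb"));W=d["wrist"]
f=lambda P:np.array(P)/7.+[240,165]-.5+.0
p=plane(W,f([(271,97),(271,457),(220,276),(321,276)]),125,True);print(p, np.linalg.norm(p[0]-p[1]),np.linalg.norm(p[2]-p[3]))
v=p[0]-p[1];print("mark yaw",np.degrees(np.arctan2(v[1],v[0])),"centre",p[:2].mean(0),p[2:].mean(0))
# hub collar circle centre at z=94 : left 138,right 412, row ~217
print("collar",plane(W,f([(138,217),(412,217)]),94,True).mean(0))
# triangulate wing top centre between top & scene
for n in("top","scene"):
    m=orange(d[n]["pixels"]);print(n,cv2.countNonZero(m[170:280,200:320]))
q=plane(W,[(228,160),(317,136),(245,222),(333,200)],10,True);print(q.round(1),q.mean(0))
for a,b in((0,1),(2,3)):
    e=q[b]-q[a];print(np.degrees(np.arctan2(e[1],e[0])))
E
```

```text
[[566.3152167  187.38341702 125.        ]
 [545.07060297 149.18609212 125.        ]
 [550.77113162 171.68236471 125.        ]
 [561.09867778 165.98711322 125.        ]] 43.707770955008584 11.793816145845174
mark yaw 60.918034037087594 centre [555.69290984 168.28475457 125.        ] [555.9349047  168.83473897 125.        ]
collar [555.80427891 168.28652938  94.        ]
top 11
scene 144
[[514.  216.3  10. ]
 [616.9 190.8  10. ]
 [493.1 141.6  10. ]
 [598.7 114.8  10. ]] [555.68256378 165.87657454  10.        ]
-13.884642863218872
-14.221948861295878
```

Emit:
carry_out:
  commands:
    - [0.025,-0.001,-0.005,0,0,0]
    - [0.025,0,0,0,0,0]
    - [0.025,0,0,0,0,0]
    - [0.02,0,0,0,0,0]
    - [0,0,0,0,0,0]

```text
t: 3.5
ee_pos: [556.3, 168.3, 124.0]
orientation: [1.554, 0.933, -1.568]
ft_force: [-0.6, -0.2, 0.6]
width: 87.8
```

```bash
python3 - <<'E'
from h import *
from workcell import ctrl
rel(ctrl.get_obs(),(555.5,167,99))
E
```

```text
t 3.5 tcp [556.3 168.3 124. ] q [ 0.28  0.49  1.79 -0.    0.87  0.77] F [-0.6 -0.2  0.6] M [-0.05  0.06 -0.03] w 87.8
x [-0.006 -0.006 -1.   ] tool-y yaw -28.14
shift in tool axes mm [25.   0.   1.4]
```

Emit:
carry_out:
  commands:
    - [0.015,0,0.001,0.5,0,0]
    - [0.01,0,0,0,0,0]
    - [0,0,0,0,0,0]

```text
t: 3.88
ee_pos: [556.6, 167.8, 99.2]
orientation: [1.561, 0.928, -1.57]
ft_force: [-0.3, -0.9, 0.4]
width: 88.1
```

Emit:
carry_out:
  commands:
    - [0,0,0,0,0,0]
    - [0,0,0,0,0,0]
    - [0,0,0,0,0,0]
    - [0,0,0,0,0,0]
    - [0,0,0,0,0,0]
    - [0,0,0,0,0,0]
  grip: 1

```text
t: 4.62
ee_pos: [557.6, 168.0, 100.6]
orientation: [1.563, 0.927, -1.568]
ft_force: [-0.7, 0.7, -0.4]
width: 31.6
```

```bash
python3 - <<'E'
from h import *
from workcell import ctrl
rel(ctrl.get_obs(),(555.5,167,99))
E
```

```text
t 4.625 tcp [557.6 168.  100.6] q [ 0.27  0.53  1.8  -0.01  0.82  0.78] F [-0.7  0.7 -0.4] M [-0.13  0.03  0.01] w 31.6
x [-0.001 -0.004 -1.   ] tool-y yaw -28.56
shift in tool axes mm [ 1.6 -1.4  1.9]
```

Emit:
carry_out:
  commands:
    - [0.001,-0.001,0.001,0,0,0]
    - [0,0,0,0,0,0]
    - [0,0,0,0,0,0]
    - [0,0,0,0,0,0]

```text
t: 5.12
ee_pos: [555.4, 167.9, 99.5]
orientation: [1.562, 0.928, -1.569]
ft_force: [0.0, 0.1, 0.4]
width: 11.8
```

```bash
python3 - <<'E'
from h import *
from workcell import ctrl
rel(ctrl.get_obs(),(555.5,167,99))
E
```

```text
t 5.125 tcp [555.4 167.9  99.5] q [ 0.27  0.53  1.8  -0.    0.81  0.78] F [0.  0.1 0.4] M [-0.06  0.14 -0.03] w 11.8
x [-0.002 -0.004 -1.   ] tool-y yaw -28.58
shift in tool axes mm [0.5 0.5 0.7]
```

Emit:
carry_out:
  commands:
    - [0,0,0,6,0,0]
    - [0,0,0,6,0,0]
    - [0,0,0,6,0,0]
    - [0,0,0,6,0,0]
    - [0,0,0,6,0,0]

```text
t: 5.75
ee_pos: [555.3, 167.9, 99.4]
orientation: [1.916, 0.521, -1.923]
ft_force: [-0.9, 0.6, 0.8]
width: 11.6
```

```bash
python3 - <<'E'
from h import *
from workcell import ctrl
rel(ctrl.get_obs(),(555.5,168,99.5))
E
```

```text
t 5.75 tcp [555.3 167.9  99.4] q [ 0.27  0.53  1.8  -0.    0.81  1.32] F [-0.9  0.6  0.8] M [0.08 0.29 0.06] w 11.6
x [-0.003 -0.004 -1.   ] tool-y yaw -59.46
shift in tool axes mm [-0.1 -0.  -0.2]
```

Emit:
carry_out:
  commands:
    - [0,0,0,6,0,0]
    - [0,0,0,6,0,0]
    - [0,0,0,6,0,0]
    - [0,0,0,6,0,0]
    - [0,0,0,6,0,0]
    - [0,0,0,5,0,0]

```text
t: 6.5
ee_pos: [555.3, 168.0, 99.4]
orientation: [-2.17, 0.111, 2.176]
ft_force: [-0.5, 0.5, 1.3]
width: 11.9
```

```bash
python3 - <<'E'
from h import *
from workcell import ctrl
rel(ctrl.get_obs(),(555.5,168,99.5))
E
```

```text
t 6.5 tcp [555.3 168.   99.4] q [ 0.27  0.53  1.8  -0.    0.81  1.95] F [-0.5  0.5  1.3] M [0.21 0.34 0.09] w 11.9
x [-0.003 -0.004 -1.   ] tool-y yaw -95.61
shift in tool axes mm [-0.1 -0.1 -0.2]
```

Emit:
carry_out:
  commands:
    - [0,0,0,3,0,0]
    - [0,0,0,3,0,0]

```text
t: 6.75
ee_pos: [555.3, 168.0, 99.5]
orientation: [-2.112, 0.224, 2.117]
ft_force: [-0.9, -0.1, 1.2]
width: 11.8
```

```bash
python3 - <<'E'
from h import *
from workcell import ctrl
rel(ctrl.get_obs(),(555.5,168,99.5))
E
```

```text
t 6.75 tcp [555.3 168.   99.5] q [ 0.27  0.53  1.8  -0.    0.82  2.06] F [-0.9 -0.1  1.2] M [0.22 0.29 0.12] w 11.8
x [-0.003 -0.004 -1.   ] tool-y yaw -101.83
shift in tool axes mm [-0.  -0.1 -0.2]
```

Emit:
carry_out:
  commands:
    - [0,0,0,2,0,0]

```text
t: 6.88
ee_pos: [555.3, 168.0, 99.4]
orientation: [-2.092, 0.26, 2.097]
ft_force: [-0.3, 0.4, 1.0]
width: 11.7
```

```bash
python3 - <<'E'
from h import *
from workcell import ctrl
rel(ctrl.get_obs(),(555.5,168,99.5))
E
```

```text
t 6.875 tcp [555.3 168.   99.4] q [ 0.27  0.53  1.8  -0.    0.82  2.09] F [-0.3  0.4  1. ] M [0.22 0.34 0.12] w 11.7
x [-0.003 -0.004 -1.   ] tool-y yaw -103.91
shift in tool axes mm [-0.1 -0.1 -0.2]
```

Emit:
carry_out:
  commands:
    - [0,0,0,2,0,0]

```text
t: 7.0
ee_pos: [555.2, 167.9, 99.4]
orientation: [-2.072, 0.295, 2.077]
ft_force: [-0.8, 0.9, 0.6]
width: 12.1
```

```bash
python3 - <<'E'
from h import *
from workcell import ctrl
rel(ctrl.get_obs(),(555.5,168,99.5))
E
```

```text
t 7.0 tcp [555.2 167.9  99.4] q [ 0.28  0.53  1.8  -0.    0.82  2.13] F [-0.8  0.9  0.6] M [0.17 0.4  0.67] w 12.1
x [-0.003 -0.004 -1.   ] tool-y yaw -105.93
shift in tool axes mm [-0.1 -0.1 -0.2]
```

Emit:
carry_out:
  commands:
    - [0,0,0,2,0,0]

```text
t: 7.12
ee_pos: [555.4, 167.9, 99.5]
orientation: [-2.053, 0.33, 2.056]
ft_force: [-0.2, -0.2, 0.3]
width: 12.3
```

```bash
python3 - <<'E'
from h import *
from workcell import ctrl
rel(ctrl.get_obs(),(555.5,168,99.5))
E
```

```text
t 7.125 tcp [555.4 167.9  99.5] q [ 0.28  0.53  1.8  -0.01  0.81  2.16] F [-0.2 -0.2  0.3] M [0.22 0.27 0.78] w 12.3
x [-0.003 -0.005 -1.   ] tool-y yaw -107.97
shift in tool axes mm [-0.  -0.1 -0. ]
```

The stop shows at a tool yaw of about -104.5°: the moment jumped from 0.12 to 0.67 to 0.78 N m. Now I'll back off.

Emit:
carry_out:
  commands:
    - [0,0,0,-2,0,0]
    - [0,0,0,-6,0,0]
    - [0,0,0,-6,0,0]
    - [0,0,0,-6,0,0]
    - [0,0,0,-6,0,0]
    - [0,0,0,-6,0,0]
    - [0,0,0,-6,0,0]
    - [0,0,0,-6,0,0]

```text
t: 8.12
ee_pos: [555.5, 168.0, 99.5]
orientation: [1.949, 0.478, -1.956]
ft_force: [-1.0, 0.6, 1.3]
width: 11.9
```

```bash
python3 - <<'E'
from h import *
from workcell import ctrl
rel(ctrl.get_obs(),(555.5,168,99.5))
E
```

```text
t 8.125 tcp [555.5 168.   99.5] q [ 0.27  0.53  1.8  -0.    0.81  1.36] F [-1.   0.6  1.3] M [ 0.06  0.28 -0.04] w 11.9
x [-0.003 -0.002 -1.   ] tool-y yaw -62.44
shift in tool axes mm [-0.  0. -0.]
```

Emit:
carry_out:
  commands:
    - [0,0,0,-6,0,0]
    - [0,0,0,-6,0,0]
    - [0,0,0,-6,0,0]
    - [0,0,0,-6,0,0]
    - [0,0,0,-6,0,0]
    - [0,0,0,-5,0,0]
    - [0,0,0,0,0,0]

```text
t: 9.0
ee_pos: [555.5, 168.0, 99.5]
orientation: [1.535, 0.96, -1.541]
ft_force: [-1.4, 1.4, 0.4]
width: 11.6
```

```bash
python3 - <<'E'
from h import *
from workcell import ctrl
rel(ctrl.get_obs(),(555.5,168,99.5))
E
```

```text
t 9.0 tcp [555.5 168.   99.5] q [0.27 0.53 1.8  0.   0.81 0.73] F [-1.4  1.4  0.4] M [-0.12  0.08  0.05] w 11.6
x [-0.004  0.    -1.   ] tool-y yaw -26.18
shift in tool axes mm [-0.  0. -0.]
```

Emit:
carry_out:
  commands:
    - [0,0,0,-6,0,0]
    - [0,0,0,-5.5,0,0]
    - [0,0,0,0,0,0]

```text
t: 9.38
ee_pos: [555.4, 168.0, 99.4]
orientation: [1.394, 1.08, -1.399]
ft_force: [-0.3, 1.0, 1.6]
width: 12.0
```

```bash
python3 - <<'E'
from h import *
from workcell import ctrl
import pickle
d={n:ctrl.get_image(n) for n in("wrist","top","scene")}
pickle.dump(d,open("im2.pkl","wb"))
rel(ctrl.get_obs(),(555.5,168,99.5))
cv2.imwrite("pics/w2.png",d["wrist"]["pixels"]);cv2.imwrite("pics/s2.png",d["scene"]["pixels"])
W=d["wrist"]["pixels"][100:400,180:440];S=d["scene"]["pixels"][120:330,180:400]
cv2.imwrite("pics/c2.png",np.hstack([cv2.resize(W,(400,462)),cv2.resize(S,(400,462))]))
E
```

```text
t 9.525 tcp [555.4 168.   99.4] q [0.27 0.53 1.8  0.   0.81 0.53] F [-1.   0.5  1.3] M [-0.09  0.11  0.04] w 11.8
x [-0.004  0.001 -1.   ] tool-y yaw -14.72
shift in tool axes mm [-0.1  0.1 -0. ]
```

View pics/c2.png

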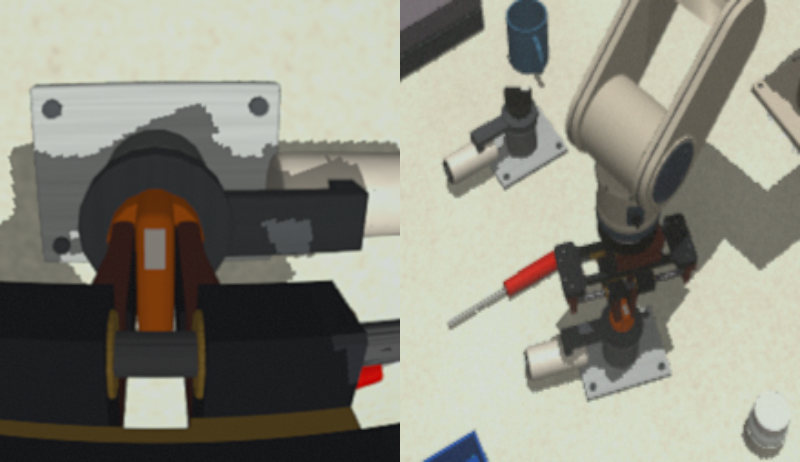

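The wrist crop shows the wing upright and flat between the pads, with the mark at crop (154,248). It is square to the arm edge, which runs from (222,190) to (365,188), and to the bolt row from (52,108) to (259,106). That matches the quarter turn back. In the scene crop the neighbouring mount, mug, jar and screwdriver look untouched, so I'll hand in.

```bash
python3 - <<'E'
from h import *
from workcell import ctrl
import pickle
W=pickle.load(open("im2.pkl","rb"))["wrist"]
s=np.array([260/400,300/462]);o=[180,100]
q=plane(W,np.array([(52,108),(259,106)])*s+o,10,True);e=q[1]-q[0];print("plate yaw",np.degrees(np.arctan2(e[1],e[0])))
rel(ctrl.get_obs(),(555.5,168,99.5))
print(ctrl.close_job())
E
```

```text
plate yaw -14.126174312865924
t 9.525 tcp [555.4 168.   99.4] q [0.27 0.53 1.8  0.   0.81 0.53] F [-1.   0.5  1.3] M [-0.09  0.11  0.04] w 11.8
x [-0.004  0.001 -1.   ] tool-y yaw -14.72
shift in tool axes mm [-0.1  0.1 -0. ]
the job is handed in; nothing more can be done
None
```

I turned the orange screw clockwise to its hard stop, backed it off a quarter turn, and handed the job in while still gripping the wing.

- **Seating:** near a tool yaw of -104.5° the moment about the screw axis jumped from 0.12 to 0.67, then 0.78 N m. The gripper turned about 3° past the stop, so the wing gave slightly in the pads while seating.
- **Back-off:** the final tool yaw is -14.7° and the plate measures -14.1°, so the wing is square across the arm to within about 1°. The stop's exact angle is only known to about 1°, because it fell between two 2° steps. I checked the wing's own angle only by eye in the last wrist picture, which agreed.
- **Grip and time:** the wing is held flat, with an opening of 11.8 mm. Wrist forces were about 2 N or less at every reading, and the job took 9.5 s.
- **Other things:** the black screw, mug, jar and screwdriver looked untouched in the last scene picture. I didn't check the tape roll there, and the arm's path stayed well clear of it. I didn't measure any of them again.

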